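# Set up the hob: steamer into its pan, every lid on the pan it fits

## Robot

A 6-joint arm with a two-finger parallel gripper is mounted at the origin on a cart in front of the work surface, level with it; the furniture and walls round the work are solid. World frame = base frame: x ahead of the robot, y to its left, z up, the work surface at z = 0. Lengths are in m, angles in rad, forces in N, time in s.
With the tool pointing down it reaches from about 0.325 to 1 m from the base axis. Payload 5.1 kg.
Tool frame: the origin (TCP) lies between the finger pads; the fingertips stand 11 mm ahead of it and the grasp point (between the pads) lies 8 mm behind it (finger_overhang is the distance from the TCP to the fingertips, in m); z points along the fingers, y is the line along which they close (so a half turn about z gives the same grasp; the last joint's range is limited). The gripper opens to 85 mm and grips with 20 to 120 N. Pads are 22 mm wide; open, the fingers measure 114 mm over their backs; the gripper's body (76 mm by 85 mm) begins 54 mm behind the grasp point. The pads swing forward as they close: fully open they stand 13 mm farther back than shut.
Start: joints at [1.196, 0.124, 1.65, -0, 1.367, -0.083], TCP at [0.187, 0.623, 0.242] pointing down, gripper open.
Joint ranges: [-2.61, 2.61], [-1.02, 2.33], [0.03, 2.71], [-1.35, 4.49], [0.32, 2.68], [-2.91, 2.91]. Speed limits (rad/s): [2.57, 2.57, 3.14, 3.14, 3.14, 3.14].

## Interface

Orientations are given as a unit quaternion [x, y, z, w].
In Python, from plant import * gives the robot as it stands. Calls block until the motion is done:
- move_pose(position, orientation): joint-space move of the TCP to a pose.
- move_straight(position, v=0.15, rot=None, force_limit=None): straight line of the TCP; rot=None keeps the orientation; v is the mean speed in m/s. With force_limit (N) it stops when the force on the tool has changed by that much, and returns True; else False.
- set_joints(angles): joint-space move.
- move_gripper(opening, grasp_force=None): finger opening in m; grasp_force is the grip in N (None keeps the last); returns when the fingers have stopped.
- sleep(seconds).
- ik(position, orientation): joint angles nearest the present ones, or None.
- get_state(): the state.
- grab_frame(name): name is "scene" or "top" or "wrist"; returns the picture (400x640x3 uint8, blue, green, red); there is no depth.
- camera_model(name): a dict with "fx", "fy", "cx", "cy" (pixels), "dist_coeffs" ([k1, k2, p1, p2, k3] as OpenCV has them; the pictures are not rectified), "rvec" (rotation vector, rad) and "tvec" (3), from world to camera coordinates, as OpenCV has them. Camera axes: x right, y down, z forward; pixel columns grow to the right and rows downward; lengths in m; the calibration is good to about 2 mm. A picture is of the moment at which its call begins: read the wrist's pose just before it. camera_model takes no time and is no camera call; for the wrist camera it gives the pose at the moment of the call.
A pose or a line that the arm cannot do raises MotionError and nothing moves.
- job_done(): hands the job in; it is judged then, once.
Trained networks look in the newest picture that a camera, given by its name, has taken for a name from the list of things; names that differ only in an ending like _2 or _b are one class to them, and where a whole thing is asked for, a point or a joint stands for the part that bears it (a point fixed in the world has none). Each returns a list of dicts, best first, with "conf" (0 to 1); they miss things now and then, are a little off and sometimes report something else, mostly with a low value. They report only what shows in the picture. A call takes as long as a camera call. They do not tell look-alikes from the thing itself.
- spot_in(camera, target): "box" ([left, top, width, height] in pixels, round what is visible of it).
- silhouettes(camera, target): "mask" (400x640 bool, what is visible of it) and "box" ([left, top, width, height] in pixels, round what is visible of it).
The state is a dict: "clock": time; "qpos": joint angles; "joint_velocities": joint speeds; "joint_torque": joint torques, N m; "eef_pos": TCP position; "tcp_rot": TCP orientation; "wrist_force": force on the tool from outside, world axes, zero at the start; "torque": the same for the moment, N m; "opening": finger opening in m; "grasp_force": force on a finger pad.
Only numpy, scipy, OpenCV 4.12 (cv2) and the standard library are available. Lean on these libraries where they do the work, as an engineer would, in place of code of your own. Each camera call takes 0.05 s, during which the arm holds its last target. There are 200 camera calls.

## Task

Get the three pans on the hob ready for cooking: stand the steamer insert in the large red pan, and put every lid on the pan of its own size and colour so that it sits down fully and level in the rim. The red lid must go over the steamer, so the steamer comes first; leave the pans standing where they are and do not knock over or push away the salt shaker.

Things in the scene. Friction and masses are not known exactly. Their poses are not given: they have to be found in the camera images.
- red_pan: The large, red enamel pan, open and round, loose on the black hob (7 mm above the worktop): outer diameter 152 mm, 98 mm tall, wall 3 mm, flat inner floor 4 mm above its underside; at both ends of its x axis a bent steel handle reaches 103 mm from the centre, 22 mm below the rim. 0.9 kg. Origin: centre of its underside; z up.
- blue_pan: The middle, blue enamel pan, open and round, loose on the black hob (7 mm above the worktop): outer diameter 134 mm, 84 mm tall, wall 3 mm, flat inner floor 4 mm above its underside; at both ends of its x axis a bent steel handle reaches 94 mm from the centre, 22 mm below the rim. 0.75 kg. Origin: centre of its underside; z up.
- cream_pan: The small, cream enamel pan, open and round, loose on the black hob (7 mm above the worktop): outer diameter 116 mm, 70 mm tall, wall 3 mm, flat inner floor 4 mm above its underside; at both ends of its x axis a bent steel handle reaches 85 mm from the centre, 22 mm below the rim. 0.6 kg. Origin: centre of its underside; z up.
- red_lid: Large red enamel lid, lying knob up on the worktop. Flange 154 mm wide, rests on the red pan's rim; below it an 8 mm deep locating rim 134 mm wide enters the mouth with 5 mm play all round. Dome up to 22 mm; black round knob 32 mm wide, 24 to 51 mm above the origin. 0.26 kg. Origin: centre of the locating rim's underside; z up. Seated, it is 90 mm above the pan's origin.
- blue_lid: Middle blue enamel lid, lying knob up on the worktop. Flange 136 mm wide, rests on the blue pan's rim; below it an 8 mm deep locating rim 116 mm wide enters the mouth with 5 mm play all round. Dome up to 22 mm; black round knob 32 mm wide, 24 to 51 mm above the origin. 0.22 kg. Origin: centre of the locating rim's underside; z up. Seated, it is 76 mm above the pan's origin.
- cream_lid: Small cream enamel lid, lying knob up on the worktop. Flange 118 mm wide, rests on the cream pan's rim; below it an 8 mm deep locating rim 98 mm wide enters the mouth with 5 mm play all round. Dome up to 22 mm; black round knob 32 mm wide, 24 to 51 mm above the origin. 0.18 kg. Origin: centre of the locating rim's underside; z up. Seated, it is 62 mm above the pan's origin.
- steamer: Steel steamer insert on the worktop: round perforated dish, 135 mm wide over its wire rim 34 mm up, on three 18 mm feet; centre post with a black round knob 24 mm wide, 56 to 78 mm above the origin. Fits only the red pan (5 mm play all round), feet on its inner floor, lid closing 8 mm above the knob. 0.2 kg. Origin: on the post's axis, level with the feet's undersides; z up.
- salt_shaker: Bystander: small white straight-sided salt shaker with a steel top, 36 mm across, 74 mm tall, loose, standing between the pans and the lids. Origin: centre of its underside; z up.
Not all that is in view belongs to the job. What is shaped like the cream_lid but purple is not meant.

How it is judged:
By the outcome, as a careful person would: the job done as asked, in the order asked, and still so for the second after the job is handed in, with the robot touching nothing.
It also fails if it takes over 115 s, if anything falls off the work surface, if the arm or the gripper's body presses on something with over 40 N, if the wrist force passes 120 N, or if a joint passes its speed limit or range.

## Working session

There is one attempt and no reset: what is moved stays moved. The work goes in short steps, each a Python script; the robot and the scene stay as the last script left them, time stands still between calls to the robot, and variables do not carry over. Pictures are saved under pics/ and viewed, at most 14 in all, crops included, and the job is handed in when it is done.

```bash
ls; mkdir -p pics
python3 - <<'E'
from plant import *
import cv2
for c in ("top","scene"):
    f=grab_frame(c); cv2.imwrite(f"pics/{c}0.png",f)
    m=camera_model(c); print(c,m)
    for t in "red_pan blue_pan cream_pan red_lid blue_lid cream_lid steamer salt_shaker".split():
        print(t,[(round(d["conf"],2),[int(v) for v in d["box"]]) for d in spot_in(c,t)[:3]])
s=get_state();print(s["clock"],s["eef_pos"],s["tcp_rot"],s["opening"])
E
```

```text
pics
top {'fx': 453.9445765390745, 'fy': 453.9445765390745, 'cx': 315.4822351934027, 'cy': 203.73139920384514, 'dist_coeffs': array([-0.0044254,  0.       ,  0.       ,  0.       ,  0.       ]), 'rvec': array([ 2.17650266, -2.1929053 ,  0.09971156]), 'tvec': array([0.12335564, 0.49526757, 1.38616455])}
red_pan [(0.91, [422, 125, 60, 54])]
blue_pan [(0.74, [374, 141, 45, 58])]
cream_pan [(0.97, [321, 159, 42, 44])]
red_lid [(0.8, [191, 156, 52, 48])]
blue_lid [(0.74, [420, 121, 63, 59]), (0.67, [250, 153, 45, 41])]
cream_lid [(0.81, [217, 219, 39, 39]), (0.67, [159, 233, 33, 38])]
steamer [(0.73, [193, 158, 49, 45]), (0.69, [262, 202, 44, 45])]
salt_shaker [(0.68, [299, 185, 8, 10])]
scene {'fx': 496.6192589087405, 'fy': 496.6192589087405, 'cx': 330.17133507019645, 'cy': 203.61508179126437, 'dist_coeffs': array([-0.1101952,  0.       ,  0.       ,  0.       ,  0.       ]), 'rvec': array([ 1.92305307, -0.98968417,  0.59253283]), 'tvec': array([-0.18293194,  0.27169387,  1.1599534 ])}
red_pan [(0.87, [447, 196, 57, 53]), (0.19, [324, 182, 10, 27])]
blue_pan [(0.56, [396, 191, 45, 45])]
cream_pan [(0.63, [348, 187, 39, 35]), (0.58, [252, 163, 48, 27])]
red_lid [(0.95, [251, 166, 44, 24])]
blue_lid [(0.58, [299, 175, 40, 21])]
cream_lid [(0.71, [185, 176, 29, 21]), (0.51, [449, 194, 54, 56]), (0.5, [237, 190, 32, 12])]
steamer [(0.78, [278, 190, 41, 30])]
salt_shaker [(0.67, [324, 182, 10, 28])]
0.9 [0.18702743 0.62250623 0.24233259] [1.45376458e-01 9.89376412e-01 2.08880655e-06 6.20956244e-06] 0.0855509298408841
```

Run:
```python
import cv2
a=cv2.imread("pics/top0.png")
cv2.imwrite("pics/top0c.png",cv2.resize(a[90:290,130:510],(800,421),interpolation=cv2.INTER_CUBIC))
a=cv2.imread("pics/scene0.png")
cv2.imwrite("pics/scene0c.png",cv2.resize(a[110:290,150:540],(800,369),interpolation=cv2.INTER_CUBIC))
```

```text
(no output)
```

View pics/top0c.png

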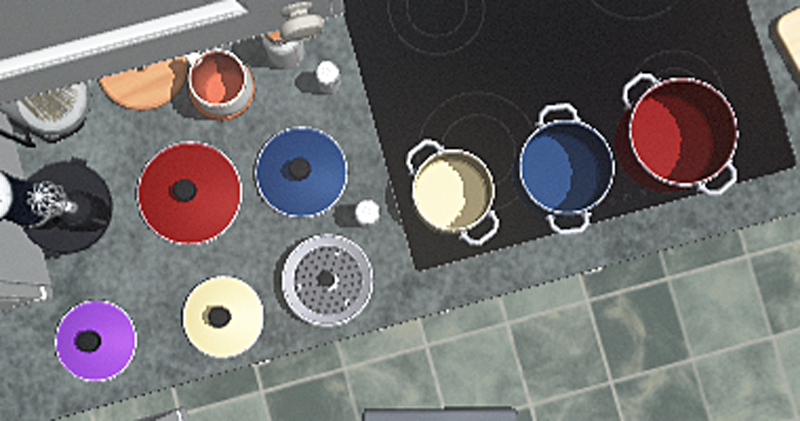

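View pics/scene0c.png

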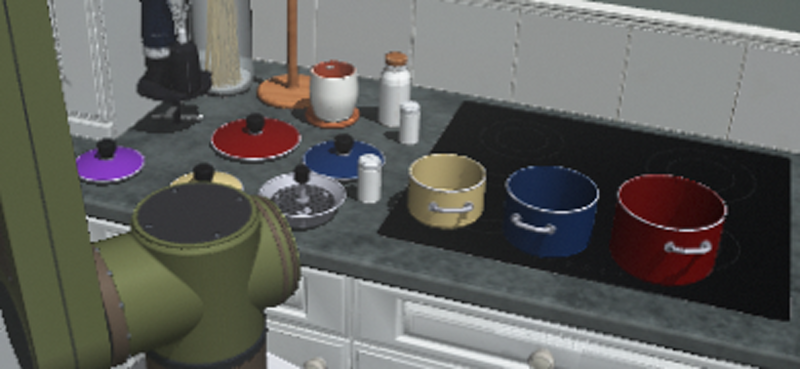

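The views agree. In the top image the red, blue and cream pans are near (454,153), (398,170) and (345,180). The red, blue and cream lids are near (217,180), (273,172) and (236,239). The steamer is at (284,223), the salt shaker at (304,190), and the purple decoy at (175,252). A cabinet overhangs the back left.

```bash
cat > h.py <<'E'
from plant import *
import numpy as np, cv2
from scipy.optimize import least_squares
# name: (rim radius, rim-plane height in the world as found)
G=dict(red_pan=(.076,.105),blue_pan=(.067,.091),cream_pan=(.058,.077),
       red_lid=(.077,.009),blue_lid=(.068,.009),cream_lid=(.059,.009),steamer=(.0675,.034))
def ray_plane(m,px,z):
    K=np.array([[m["fx"],0,m["cx"]],[0,m["fy"],m["cy"]],[0,0,1]])
    n=cv2.undistortPoints(np.float64(px).reshape(-1,1,2),K,m["dist_coeffs"]).reshape(-1,2)
    R=cv2.Rodrigues(m["rvec"])[0]; c=-R.T@m["tvec"]
    d=np.c_[n,np.ones(len(n))]@R
    return (c+d*((z-c[2])/d[:,2])[:,None])[:,:2]
def project(m,p):
    K=np.array([[m["fx"],0,m["cx"]],[0,m["fy"],m["cy"]],[0,0,1]])
    return cv2.projectPoints(np.float64(p).reshape(-1,1,3),m["rvec"],m["tvec"],K,m["dist_coeffs"])[0].reshape(-1,2)
def fit(m,mask,r,z,c0=None):
    cs=cv2.findContours(mask.astype(np.uint8),cv2.RETR_EXTERNAL,cv2.CHAIN_APPROX_NONE)[0]
    px=max(cs,key=len).reshape(-1,2)
    px=px[(px[:,0]>2)&(px[:,0]<637)&(px[:,1]>2)&(px[:,1]<397)]
    if len(px)<20: return None,9
    w=ray_plane(m,px,z)
    c0=np.median(w,0) if c0 is None else c0
    s=least_squares(lambda c:np.hypot(*(w-c).T)-r,c0,loss="soft_l1",f_scale=.001)
    return s.x,np.median(abs(s.fun))
def locate(cam,name,near,z=None,grab=True):
    """centre of the thing's rim nearest to `near`, by the silhouette network"""
    r,z0=G[name]; z=z0 if z is None else z
    if grab: cv2.imwrite(f"pics/_{cam}.png",grab_frame(cam))
    m=camera_model(cam); out=[]
    for d in silhouettes(cam,name):
        c,e=fit(m,d["mask"],r,z)
        if c is not None and np.hypot(*(c-near))<.04: out.append((e,d["conf"],c))
    return min(out,key=lambda o:o[0]) if out else None
def down(p,dy=0):
    a=(np.arctan2(p[1],p[0])+np.pi/2+dy)/2
    return [float(np.cos(a)),float(np.sin(a)),0.,0.]
E
python3 - <<'E'
from h import *
seed=dict(red_pan=(454,153),blue_pan=(398,170),cream_pan=(345,180),red_lid=(217,180),blue_lid=(273,172),cream_lid=(236,239),steamer=(284,223))
m=camera_model("top")
for i,(k,p) in enumerate(seed.items()):
    n=ray_plane(m,[p],G[k][1])[0]; o=locate("top",k,n,grab=i==0); print(k,n.round(3),o)
print("shaker",ray_plane(m,[(304,190)],.074))
w=camera_model("wrist");R=cv2.Rodrigues(w["rvec"])[0];print(w["fx"],-R.T@w["tvec"],R)
E
```

```text
red_pan [ 0.636 -0.289] (np.float64(0.004790525302496823), 0.79, array([ 0.63629118, -0.28485549]))
blue_pan [ 0.589 -0.125] (np.float64(0.005532331389831002), 0.75, array([ 0.58884795, -0.12182979]))
cream_pan [0.562 0.032] (np.float64(0.0018678520585381046), 0.89, array([0.56142625, 0.0335623 ]))
red_lid [0.574 0.427] (np.float64(0.000842100360272241), 0.73, array([0.56913389, 0.4189196 ]))
blue_lid [0.598 0.252] (np.float64(0.0008553853853089238), 0.73, array([0.60064815, 0.25341982]))
cream_lid [0.389 0.366] (np.float64(0.0010255926457121006), 0.73, array([0.38655449, 0.36762108]))
steamer [0.437 0.216] (np.float64(0.0017443456294495077), 0.86, array([0.43854112, 0.21317218]))
shaker [[0.53308533 0.15412354]]
295.552062514536 [0.1109928  0.64578159 0.37421289] [[ 2.87109578e-01  9.57897270e-01 -9.54060025e-04]
 [ 9.10848834e-01 -2.72699217e-01  3.09821784e-01]
 [ 2.96517270e-01 -8.98218061e-02 -9.50794169e-01]]
```

```bash
python3 - <<'E'
from h import *
c=np.array([.4385,.2132])
move_pose([*c,.24],down(c)); print(get_state()["clock"])
o=locate("wrist","steamer",c); print(o)
E
cp pics/_wrist.png pics/w1.png
```

```text
3.05
(np.float64(0.0016829416958342794), 0.75, array([0.43804391, 0.21202249]))
```

View pics/w1.png

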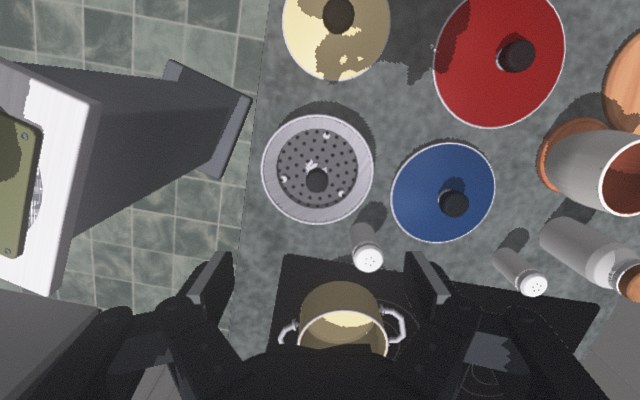

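The wrist view shows the steamer at (317,170). The network fit agrees with the top view to 1 mm. Next I'll take one wrist look at each pan, then pick up the steamer.

Run:
```python
from h import *
P=dict(cream_pan=(.5614,.0335),blue_pan=(.5888,-.122),red_pan=(.636,-.285))
tiles=[]
for k,c in P.items():
    c=np.array(c); move_pose([*c,.27],down(c))
    o=locate("wrist",k,c); print(k,o,get_state()["clock"])
    im=cv2.imread("pics/_wrist.png"); m=camera_model("wrist")
    if o:
        t=np.linspace(0,6.28,60); r,z=G[k]
        p=project(m,np.c_[o[2][0]+r*np.cos(t),o[2][1]+r*np.sin(t),0*t+z])
        cv2.polylines(im,[np.int32(p*16)],True,(0,255,0),1,cv2.LINE_AA,4)
    tiles.append(im[0:300,160:500])
a=np.hstack(tiles); cv2.imwrite("pics/pans.png",cv2.resize(a,(800,int(300*800/a.shape[1])),interpolation=cv2.INTER_AREA))
```

```text
cream_pan None 4.1333
blue_pan (np.float64(0.0012901002201549869), 0.56, array([ 0.59318956, -0.12713392])) 4.9083
red_pan (np.float64(0.0009227713421371894), 0.88, array([ 0.63974475, -0.28975367])) 5.725
```

View pics/pans.png

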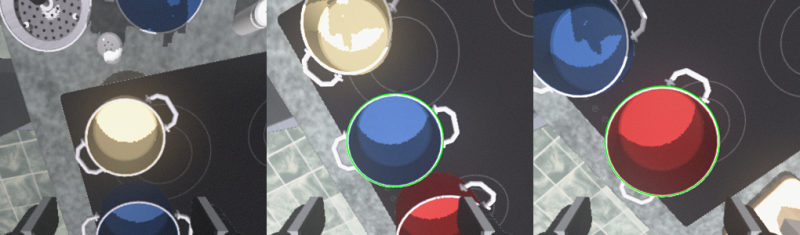

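The fitted circles lie right on the blue and red rims. The network missed the cream pan, so I'll look at it again later. Now the steamer.

```bash
cat >> h.py <<'E'
def pick(c,ztcp,zup=.24,force=40,pre=.065):
    q=down(c); move_pose([*c,zup-.04],q); move_gripper(pre)
    hit=move_straight([*c,ztcp],v=.12,force_limit=8)
    if hit: print("touched at",get_state()["eef_pos"])
    z=get_state()["eef_pos"][2]
    move_gripper(.0,force); s=get_state(); print("grip",s["opening"],s["grasp_force"])
    move_straight([*c,zup],v=.2); s=get_state(); print("lifted",s["opening"],s["grasp_force"],s["wrist_force"],s["clock"])
    return z
def place(c,zhi,zend,rel=.065,lim=6):
    q=down(c); move_pose([*c,zhi],q)
    move_straight([*c,zend+.02],v=.12)
    hit=move_straight([*c,zend-.004],v=.03,force_limit=lim)
    s=get_state(); print("down",hit,s["eef_pos"],"want z",zend,s["wrist_force"])
    move_gripper(rel); move_straight([*c,zhi],v=.2); print(get_state()["clock"])
E
python3 - <<'E'
from h import *
z=pick(np.array([.438,.212]),.058)
print(z)
cv2.imwrite("pics/held1.png",cv2.resize(grab_frame("wrist"),(480,300)))
E
```

```text
grip 0.02241101016739854 39.255754351615906
lifted 0.02280981504246901 39.27133083343506 [ 0.22967477  0.7123118  -3.14852165] 10.8583
0.05890353449281329
```

View pics/held1.png

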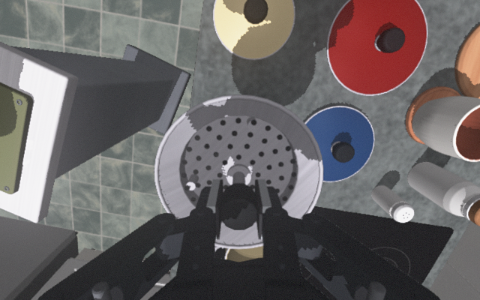

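The steamer is held level by its knob. I'll measure its offset in the hand, then place it.

Run:
```python
from h import *
s=get_state()["eef_pos"]; o=locate("wrist","steamer",s[:2],z=s[2]-.059+.034); print(s,o)
c=np.array([.6397,-.2898])
place(c,.24,.070,rel=.05)
f=grab_frame("wrist"); cv2.imwrite("pics/st1.png",cv2.resize(f,(480,300)))
```

```text
[0.43698616 0.2116542  0.23776068] (np.float64(0.0036101167968379255), 0.95, array([0.43550433, 0.21421109]))
down True [ 0.63926051 -0.28956888  0.06973267] want z 0.07 [-0.26955773  0.51843194  3.80653371]
16.3833
```

View pics/st1.png

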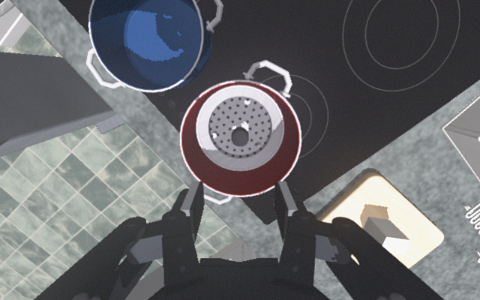

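The steamer stands centred in the red pan, on its floor at the expected height. Next is the red lid.

Run:
```python
from h import *
print("red_pan",locate("wrist","red_pan",np.array([.6397,-.2898])))
c=np.array([.569,.419]); move_pose([*c,.24],down(c))
o=locate("wrist","red_lid",c); print(o,get_state()["clock"])
if o and o[0]<.003:
    c=o[2]; print(pick(c,.037))
    s=get_state()["eef_pos"]; print(s,locate("wrist","red_lid",s[:2],z=s[2]-.037+.009))
cv2.imwrite("pics/held2.png",cv2.resize(cv2.imread("pics/_wrist.png"),(480,300)))
```

```text
red_pan (np.float64(0.001029777999252482), 0.73, array([ 0.63968622, -0.29020661]))
(np.float64(0.0006452563749144297), 0.62, array([0.56979587, 0.41704477])) 19.1583
grip 0.03116348585567303 40.283798575401306
lifted 0.030974854317417082 39.767791628837585 [ 0.51697501 -0.77850057 -2.33243882] 22.8167
0.03828851382912418
[0.56897051 0.41651699 0.23759156] (np.float64(0.001391272729897003), 0.72, array([0.56776638, 0.41827547]))
```

View pics/held2.png

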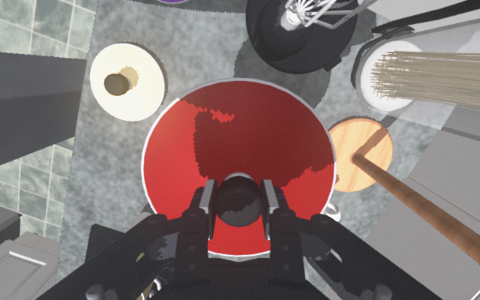

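The red lid is held level, and its in-hand offset is within the play. Placing it now.

Run:
```python
from h import *
c=np.array([.6397,-.290])
place(c,.26,.1355)
o=locate("wrist","red_lid",c,z=.106); print(o)
cv2.imwrite("pics/rl.png",cv2.resize(cv2.imread("pics/_wrist.png"),(480,300)))
```

```text
down True [ 0.63941837 -0.28988571  0.13504591] want z 0.1355 [-0.92423379  0.10006202  3.49875984]
28.3083
(np.float64(0.00042359848978162917), 0.74, array([ 0.63918559, -0.288812  ]))
```

View pics/rl.png

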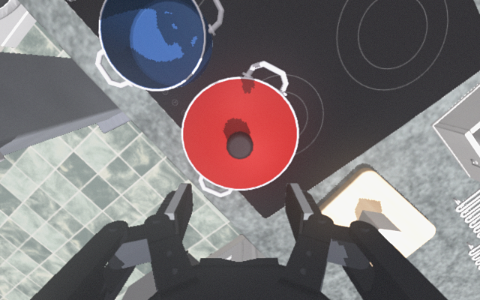

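The red lid is down and level: contact came at z 0.135 as expected, and the rim fit residual is 0.4 mm. Blue lid next, with another look at the cream pan on the way.

Run:
```python
from h import *
p=np.array([.563,.031]); a=np.array([.555,.015]); move_pose([*a,.28],down(a))
print("cream_pan",locate("wrist","cream_pan",p)); cv2.imwrite("pics/cp.png",cv2.imread("pics/_wrist.png"))
c=np.array([.6006,.2534]); move_pose([*c,.24],down(c))
o=locate("wrist","blue_lid",c); print(o,get_state()["clock"])
if o and o[0]<.003:
    z=pick(o[2],.037); print(z)
    s=get_state(); 
    if .028<s["opening"]<.036:
        c=np.array([.5932,-.1271]); place(c,.25,.083+z)
        print(locate("wrist","blue_lid",c,z=.092))
        cv2.imwrite("pics/bl.png",cv2.resize(cv2.imread("pics/_wrist.png"),(480,300)))
```

```text
cream_pan (np.float64(0.0008418807975110673), 0.82, array([0.56259043, 0.03059878]))
(np.float64(0.00042051837757625665), 0.98, array([0.60063222, 0.25040233])) 30.7833
grip 0.030999796437198794 40.32633662223816
lifted 0.03038979357494721 39.7972297668457 [-0.21953573 -0.21063959 -2.73453009] 34.3583
0.038194512942626546
down True [ 0.59286082 -0.12700515  0.12101558] want z 0.12119451294262655 [-0.43579727 -0.2091192   4.6458938 ]
38.6917
(np.float64(0.0006510116967102381), 0.61, array([ 0.5924587 , -0.12611126]))
```

View pics/bl.png

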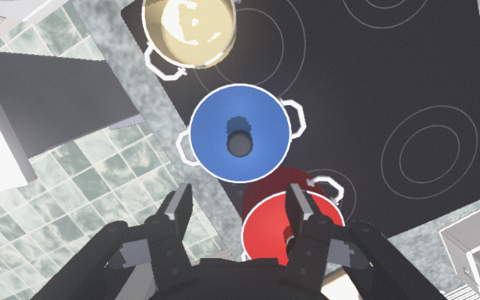

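The blue lid is seated level. The cream lid is next; the purple lid lies about 0.14 m away, outside the search gate.

Run:
```python
from h import *
c=np.array([.3866,.3676]); move_pose([*c,.24],down(c))
o=locate("wrist","cream_lid",c); print(o,get_state()["clock"])
if o and o[0]<.003:
    im=cv2.imread("pics/_wrist.png"); p=project(camera_model("wrist"),[*(o[2]+[.035,0]),.015])[0].astype(int); print("bgr",im[p[1],p[0]])
    z=pick(o[2],.037); print(z)
    s=get_state(); 
    if .028<s["opening"]<.036:
        c=np.array([.5626,.0306]); place(c,.25,.069+z)
        print(locate("wrist","cream_lid",c,z=.078))
        cv2.imwrite("pics/cl.png",cv2.resize(cv2.imread("pics/_wrist.png"),(480,300)))
        b=get_state()["eef_pos"]; a=np.array([.45,.25]); move_pose([*a,.3],down(a))
        f=grab_frame("scene"); g=grab_frame("top")
        cv2.imwrite("pics/end.png",np.vstack([cv2.resize(f[130:290,220:540],(600,300),interpolation=cv2.INTER_CUBIC),cv2.resize(g[100:240,220:500],(600,300),interpolation=cv2.INTER_CUBIC)]))
```

```text
None 40.825
```

The network missed the cream lid, so nothing was grasped. I'll retry from a slightly different viewpoint.

Run:
```python
from h import *
c=np.array([.3866,.3676])
for d in ([.01,-.02,.27],[.02,.0,.22],[-.01,-.04,.25]):
    a=c+d[:2]; move_pose([*a,d[2]],down(a))
    o=locate("wrist","cream_lid",c); print(o,get_state()["clock"])
    if o and o[0]<.003: break
if o and o[0]<.003:
    im=cv2.imread("pics/_wrist.png"); p=project(camera_model("wrist"),[*(o[2]+[.035,0]),.015])[0].astype(int); print("bgr",im[p[1],p[0]])
    z=pick(o[2],.037); print(z)
    s=get_state(); 
    if .028<s["opening"]<.036:
        c=np.array([.5626,.0306]); place(c,.25,.069+z)
        print(locate("wrist","cream_lid",c,z=.078))
        cv2.imwrite("pics/cl.png",cv2.resize(cv2.imread("pics/_wrist.png"),(480,300)))
        a=np.array([.45,.25]); move_pose([*a,.3],down(a))
        f=grab_frame("scene"); g=grab_frame("top")
        cv2.imwrite("pics/end.png",np.vstack([cv2.resize(f[130:290,220:540],(600,300),interpolation=cv2.INTER_CUBIC),cv2.resize(g[100:240,220:500],(600,300),interpolation=cv2.INTER_CUBIC)]))
```

```text
(np.float64(0.0003745662680122476), 0.83, array([0.38502996, 0.36615159])) 41.2
bgr [192 232 242]
grip 0.03075674396027893 40.087940096855164
lifted 0.030703174918074075 39.84127879142761 [-0.83224987  0.30328388 -1.81878283] 44.8833
0.03789884664014651
down True [0.5622746  0.03059256 0.10696508] want z 0.10689884664014651 [-0.91257071 -0.99944344  3.55891717]
49.4083
(np.float64(0.0007003018257319762), 0.83, array([0.56215412, 0.02994384]))
```

View pics/cl.png

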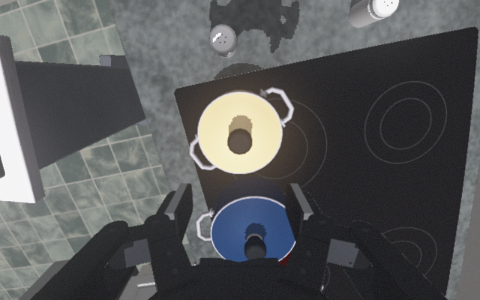

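View pics/end.png

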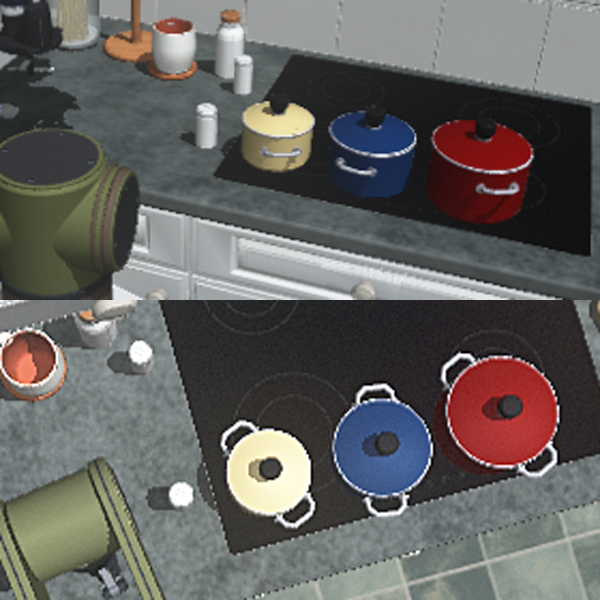

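All three lids sit level on their own pans in the final views. The shaker stands upright at (205,125) in the scene half, and the arm is clear of everything. Handing in.

```bash
python3 -c "
from plant import *
print(job_done())"
```

```text
the job is handed in; nothing more can be done
None
```

I handed the job in at about 50 s of the 115 s limit: the steamer stands in the red pan, all three lids sit level on their own pans, the pans stayed in place and the salt shaker is still standing.

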